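# Reset and clamp a burner's ignition electrode with a flat driver

### The job

The ignition electrode has slipped forward in its bracket on the burner's gun assembly: slide it back until the end of its porcelain rests against the bracket's stop. Then take the flat-bladed driver out of the wooden rack, set its blade in the slot of the bracket's clamp screw and, pressing only lightly so that it stays seated, turn the screw clockwise to about a quarter turn past the point where it begins to bite on the porcelain: the electrode must be held firmly, but the porcelain cracks if the screw is driven on. Put the driver back upright in the hole it came from and leave the other things where they are.

Things in the scene. Friction and masses are not known exactly. Their poses are not given: they have to be found in the camera images.
- gun: Burner gun assembly, fixed in a steel cradle 74 x 150 mm: a 14 mm pipe with brass ends, axis 29 mm up. Origin on the table under the clamp screw; y along the pipe, away from the nozzle; z up. On it the electrode bracket: channel 17 mm wide inside, y -21 to 29 mm, floor 50 and walls 58 mm up (a 10 mm tongue goes on to y -44); over it a bridge 30 mm wide, y -13 to 13, top 82 up.
- stop (a point): Middle of the bracket's stop, two lugs at the rear of the channel: at x 0, y +25, z 57 mm in the gun's frame, the porcelain's rear end should meet it.
- clamp_screw: The bracket's steel clamp screw, upright in the bridge; cheese head 18 mm across, slot 3 mm wide and 3.8 mm deep, open at both ends. Origin on the screw's axis at the slot's floor (about 88 mm above the table), z up, x along the slot. Clockwise from above screws it down, 1.75 mm a turn; it stays where it is left. Drag while free about 0.02 N m.
- cup_point (a point): Lower end of the clamp screw, 23.7 mm below the slot's floor. At the start 0.05 to 0.7 mm above the porcelain (0.2 to 2.4 rad of turning). Once it bites, each quarter turn adds about 16 N of clamping and about 0.08 N m of drag. Firm: 10 to 23 N; the porcelain cracks at 30 N.
- electrode: Ignition electrode lying loose in the channel: white porcelain rod 14 mm thick, 85 mm long, bent wire at its front, metal stub at its rear. Origin on its underside; porcelain from x -9 to 5, y -30 (front) to 55 mm (rear), z 0 to 14 in its frame, whose y runs along the gun's. On the stop its origin is at x 2, y -30, z 50 mm in the gun's frame; it starts 10 to 18 mm forward (-y) of that.
- porcelain_front (a point): Middle of the porcelain 12 mm behind its front end (x -2, y -18, z 7 mm in the electrode's frame). This part stands free ahead of the channel and can be pinched from above across its 14 mm; 14 mm below its underside runs the pipe.
- flat_driver: Flat driver, black hexagonal handle: 24 mm across flats (faces normal to its x and every 60 degrees from it), 10 to 60 mm above the origin, rounded end to 68 mm; shank 11 mm thick, blade 12 mm wide, 2 mm thick. Origin on its axis at the handle's lower shoulder, z up, x along the blade's width. Stands in an outer hole of the rack, shoulder on the rack's top; 0.07 to 0.12 kg.
- blade_tip (a point): Middle of the flat driver's blade edge, on its axis 56 mm below the driver's origin.
- rack: Wooden rack block 48 x 150 x 62 mm with three holes 15 mm wide and 58 mm deep in its top, in a row along its y at -45, 0 and +45 mm, mouths bevelled 2 mm. Origin at the middle of its underside; fixed. The middle hole is empty, the two outer ones hold the flat driver and the cross-head driver, either way round.
- cross_driver: Cross-head driver with a shorter, round, pear-shaped black handle 33 mm thick and 48 mm high, in the other outer hole of the rack; not needed. Origin at the lower shoulder of the handle.
- spare_electrode: A second electrode like the first, lying on the table; not needed. Origin on its underside.
- small_box: Small carton 35 x 52 x 30 mm on the table; not needed. Origin at its underside.
- tape_roll: Roll of thread tape, 52 mm across and 13 mm high, on the table; not needed. Origin at its underside.
There are look-alikes about, which are no part of the job. What is shaped like the electrode but black, green or turquoise is not meant.

How it is judged:
By the outcome, as a careful person would: the job done as asked, in the order asked, and still so for the second after the job is handed in, with the robot touching nothing.
It also fails if it takes over 72 s, if anything falls off the work surface, if the arm or the gripper's body presses on something with over 40 N, if the wrist force passes 120 N, or if a joint passes its speed limit or range.

### The arm

A 7-joint arm with a two-finger parallel gripper is mounted at the origin on a cart in front of the work surface, level with it; the furniture and walls round the work are solid. World frame = base frame: x ahead of the robot, y to its left, z up, the work surface at z = 0. Lengths are in m, angles in rad, forces in N, time in s.
With the tool pointing down it reaches from about 0.4 to 0.85 m from the base axis. Payload 10.4 kg.
Tool frame: the origin (TCP) lies between the finger pads; the fingertips stand 22 mm ahead of it and the grasp point (between the pads) lies 3 mm ahead of it (r.nose_length is the distance from the TCP to the fingertips, in m); z points along the fingers, y is the line along which they close (so a half turn about z gives the same grasp; the last joint's range is limited). The gripper opens to 87 mm and grips with 3 to 60 N. Pads are 19 mm wide; open, the fingers measure 117 mm over their backs; the gripper's body (75 mm by 190 mm) begins 51 mm behind the grasp point.
Start: joints at [1.163, 0.332, -0.065, 1.46, 0.022, 1.35, -0.088], TCP at [0.235, -0.579, 0.245] pointing down, gripper open.
Joint ranges: [-2.6, 2.6], [-0.5, 2.12], [-1.47, 1.34], [0.16, 2.42], [-1.27, 4.41], [0.06, 2.06], [-2.6, 2.6]. Speed limits (rad/s): [2.22, 2.22, 2.79, 2.79, 3.14, 3.14, 3.14].

### API

Orientations are given as a unit quaternion [x, y, z, w].
In Python, from bench import readout, cams, r gives the robot as it stands. The module is installed in compiled form; this text tells all that it offers.
- The arm moves only by the tool step_arm, never from a script. Its argument "deltas" is a list that holds one entry, the list of rows, each a list of 7 numbers: the turn, a rotation vector about the tool's x, y, z in rad, then the shift along the tool's x, y, z in m, then the opening in per cent of the stroke, from 0 (shut) to 100 (fully open). A call has 1 to 20 rows; each row is the pose to reach, as a shift and turn from the pose commanded when the call began, along the tool's axes at that moment; what a row does not reach only later rows make up. A row lasts 1/8 s, in which the tool goes at most 62.5 mm and 10.7 degrees, less where a joint would pass 70% of its speed; a pose out of reach is approached as far as the arm can. A call with a gripper value outside its range is refused whole. The fingers move at their own pace and stop on an object; "squeeze" is the grip in N (left out, the last holds). Time passes only in rows, so rows that repeat a pose let the fingers close. It gives the time, the measured TCP pose, the force, the opening and the grip force at its end, in the units of the state.
- readout.read_state(): the state, without advancing time (a new reading comes with each control period).
- cams.camera(name): name is "side" or "top"; returns a dict with "img" (384x512x3 uint8, red, green, blue), "fx", "fy", "cx", "cy" (pixels), "origin" and "rotation" of the camera in the world. Camera axes: x right, y up, looking along -z (the intrinsics and any distortion apply to the point x, -y, -z); pixel columns grow to the right and rows downward; lengths in m; the calibration is good to about 2 mm. A picture is of the moment at which its call begins. There is no depth.
- r.close_job(): hands the job in; it is judged then, once.
The state is a dict: "time": time; "joint_positions": joint angles; "joint_vel": joint speeds; "joint_torque": joint torques, N m; "ee_pos": TCP position; "eef_rot": TCP orientation; "ft_force": force on the tool from outside, world axes, zero at the start; "torque": the same for the moment, N m; "width": finger opening in m; "grip_force": force on a finger pad.
Only numpy, scipy, OpenCV 4.12 (cv2) and the standard library are available. Lean on these libraries where they do the work, as an engineer would, in place of code of your own. Each camera call takes 0.05 s, during which the arm holds its last target. There are 200 camera calls.

## Working session

There is one attempt and no reset: what is moved stays moved. The work goes in short steps, Python scripts to look and compute and a tool call to move; the robot and the scene stay as the last step left them, time stands still between calls to the robot, and variables do not carry over. Pictures are saved under pics/ and viewed, at most 10 in all, crops included, and the job is handed in when it is done.

Besides the shell and the picture viewer there is one more tool, called after ">>>" as name(argument=value, ...) on one line, values as JSON. step_arm: Moves the arm, as the interface text tells. Its arguments: {"type":"object","properties":{"deltas":{"type":"array"},"squeeze":{"type":"number"}},"required":["deltas"]}

```bash
mkdir -p pics
python3 - <<'E'
from bench import readout,cams,r
import cv2,numpy as np
for n in("top","side"):
    c=cams.camera(n); cv2.imwrite(f"pics/{n}0.png",c["img"][:,:,::-1])
    print(n,{k:(np.round(v,4).tolist()) for k,v in c.items() if k!="img"})
s=readout.read_state(); print(s, r.nose_length)
E
```

```text
top {'fx': 367.8586, 'fy': 367.8586, 'cx': 255.2763, 'cy': 193.1983, 'origin': [0.5004, -0.0896, 1.0038], 'rotation': [-0.0457, 0.0366, 0.7159, -0.6958]}
side {'fx': 401.3107, 'fy': 401.3107, 'cx': 256.5092, 'cy': 192.7187, 'origin': [0.5383, 0.9227, 0.4914], 'rotation': [-0.0092, 0.5591, 0.8282, -0.0369]}
{'time': 0.1, 'joint_positions': array([ 1.16340293,  0.33280315, -0.06465069,  1.4608298 ,  0.02158132,
        1.34991665, -0.088498  ]), 'joint_vel': array([-0.00013988,  0.00064637, -0.00124839, -0.00177395, -0.00101441,
        0.00087869,  0.00084402]), 'joint_torque': array([ 2.10465158e-03, -6.24544859e+01,  2.48857430e-02, -3.90714705e+01,
       -6.15402753e-02,  3.65706068e-02,  6.07651896e-05]), 'ee_pos': array([ 0.23446393, -0.57901751,  0.24384995]), 'eef_rot': array([ 9.81551458e-01,  1.91197115e-01, -1.47509519e-04, -6.13881852e-04]), 'ft_force': array([-0.32747693, -0.25724167,  0.07142813]), 'torque': array([-0.03937118, -0.03087491,  0.01676469]), 'grip_force': 0.0, 'width': 0.08676404663546802} 0.022
```

View pics/top0.png

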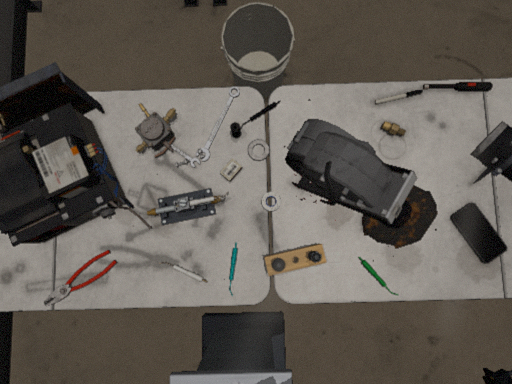

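View pics/side0.png

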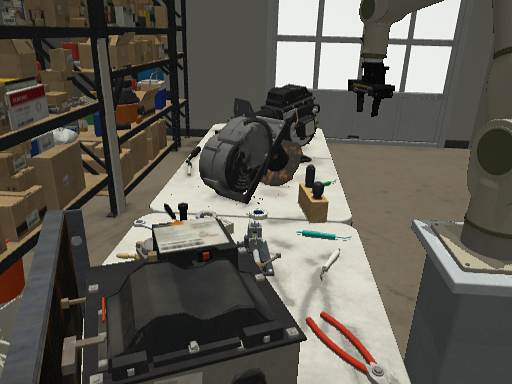

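The top view shows the gun at about (187,205) and the rack at (295,258), with its drivers at (278,265) and (314,256). Electrode look-alikes are white at (184,271) on the table, turquoise at (234,265) and green at (375,272). The one I need is the white one in the bracket. I'll confirm with enlarged crops.

```bash
cat > h.py <<'E'
import numpy as np,cv2
from scipy.spatial.transform import Rotation as R
from bench import readout,cams,r
np.set_printoptions(precision=4,suppress=True)
def w2p(c,P):
    q=(np.atleast_2d(P)-c["origin"])@R.from_quat(c["rotation"]).as_matrix()
    return np.c_[c["cx"]+c["fx"]*q[:,0]/-q[:,2], c["cy"]-c["fy"]*q[:,1]/-q[:,2]]
def p2w(c,u,v,z):
    d=R.from_quat(c["rotation"]).apply([(u-c["cx"])/c["fx"],-(v-c["cy"])/c["fy"],-1])
    o=np.array(c["origin"]); return o+d*(z-o[2])/d[2]
def crop(im,x,y,w,h,k): return cv2.resize(im[y:y+h,x:x+w,::-1],None,fx=k,fy=k,interpolation=cv2.INTER_CUBIC)
E
python3 - <<'E'
from h import *
c=cams.camera("top"); d=cams.camera("side")
a=crop(c["img"],140,180,90,50,8); cv2.imwrite("pics/g1.png",np.vstack([a[:, :720],crop(c["img"],255,238,80,44,9)[:200*2-220]]) if 0 else np.vstack([a,np.pad(crop(c["img"],255,240,90,25,8),((0,0),(0,0),(0,0)))]))
s=crop(d["img"],215,160,130,130,4); cv2.imwrite("pics/s1.png",s)
for q in [(187,205,.08),(278,265,.1),(314,256,.1)]: print(p2w(c,*q))
E
```

```text
[0.5837 0.094  0.08  ]
[ 0.43   -0.1295  0.1   ]
[ 0.4492 -0.2173  0.1   ]
```

View pics/g1.png

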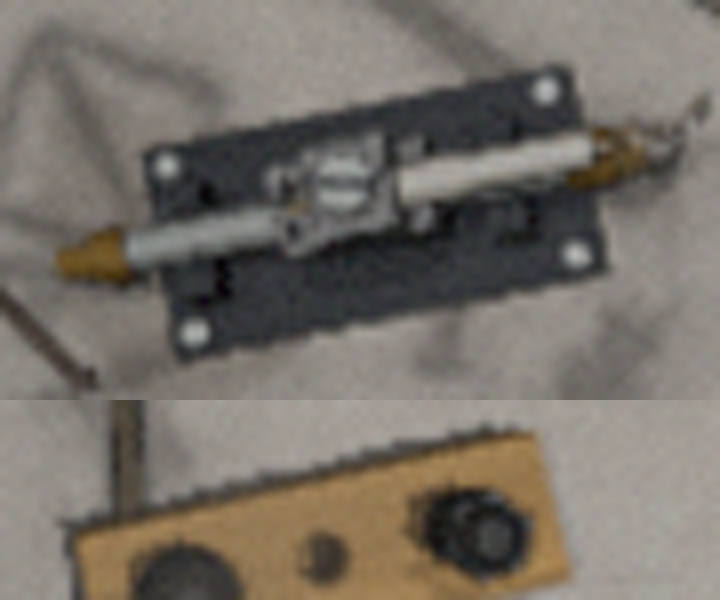

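View pics/s1.png

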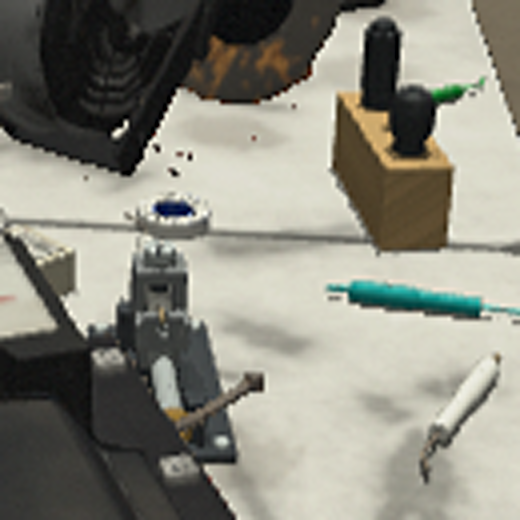

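The top crop shows the cradle with its bolts. The white porcelain of the bracket's electrode is at (190-214,197-203), with its wire to the right, so the nozzle and front lie toward world -y. The flat driver is the tall hexagonal one at top px (316,257), side px (310,175). The pear-shaped one at (278,265) is the cross-head. The white electrode at (184,271) is on the table, so it's the spare.

Next I'll average some frames and measure precisely.

Run:
```python
from h import *
A={}
for n in("top","side"):
    L=[cams.camera(n) for _ in range(8)]; c=L[0]; c["img"]=np.mean([l["img"].astype(float) for l in L],0); np.save(f"{n}.npy",c,allow_pickle=True); A[n]=c
c,d=A["top"],A["side"]
def cen(c,u,v,h=3):
    g=c["img"].mean(2)[v-h:v+h+1,u-h:u+h+1]; w=np.clip(g-np.percentile(g,60),0,None); Y,X=np.mgrid[v-h:v+h+1,u-h:u+h+1]
    return (w*X).sum()/w.sum(),(w*Y).sum()/w.sum()
B=[cen(c,*p) for p in [(161,200),(208,191),(212,211),(164,221)]]
W=np.array([p2w(c,*b,.006) for b in B]); print(np.round(B,2).tolist()); print(W, "mean",W.mean(0))
for i in range(4): e=W[(i+1)%4]-W[i]; print(np.linalg.norm(e),np.degrees(np.arctan2(e[1],e[0])))
u8=lambda x:np.clip(x,0,255).astype(np.uint8)
a=crop(u8(c["img"]),171,193,26,22,20)   # 520x440
b=crop(u8(d["img"]),242,215,14,22,20)
cv2.imwrite("pics/z.png",np.hstack([a,b]))
```

```text
[[160.26, 199.12], [207.74, 190.27], [212.0, 211.3], [163.84, 221.32]]
[[0.6086 0.182  0.006 ]
 [0.6292 0.0515 0.006 ]
 [0.5712 0.0407 0.006 ]
 [0.5477 0.1721 0.006 ]] mean [0.5892 0.1116 0.006 ]
0.13204830990307828 -81.03370155041642
0.05901297556610871 -169.38121240616863
0.13349726049911106 100.14131467159896
0.061726629000654815 9.227036440635784
```

View pics/z.png

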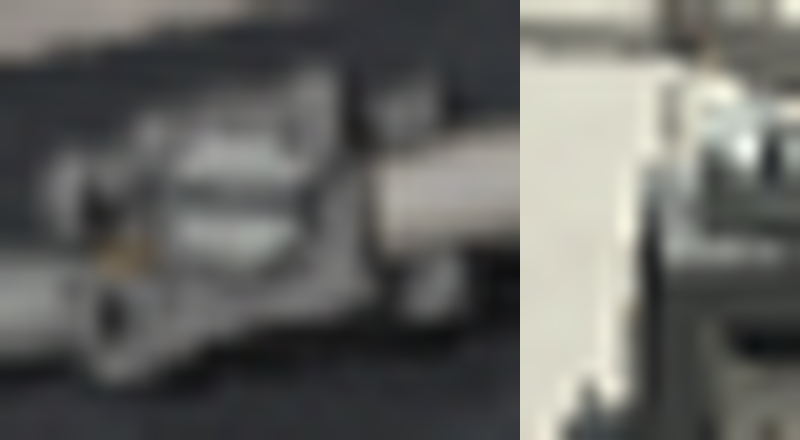

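Run:
```python
from h import *
c=np.load("top.npy",allow_pickle=True).item(); d=np.load("side.npy",allow_pickle=True).item()
f=lambda x,y,z:p2w(c,171+x/20-.475,193+y/20-.475,z)
s=f(239,200,.092); a=f(180,192,.0918); b=f(305,206,.0918); e=b-a
yaw=np.radians(9.6); ux=np.array([np.cos(yaw),np.sin(yaw),0]); uy=np.array([-ux[1],ux[0],0])
print("screw",s,"slot angle",np.degrees(np.arctan2(e[1],e[0])),np.linalg.norm(e))
m=np.array([.5892,.1116,0]); print("screw rel plate mean in gun",(s-m)@ux,(s-m)@uy)
# porcelain front end center z .057: crop1 (8x, off 140,180): (594,148)
for z in (.057,.064):
  q=p2w(c,140+594/8-.44,180+148/8-.44,z); print("front end",q,(q-s)@ux,(q-s)@uy)
print("bridge corners pred",(w2p(c,[s*[1,1,0]+ux*i*.015+uy*j*.013+[0,0,.082] for i,j in((1,1),(1,-1),(-1,-1),(-1,1))])-[171,193]+.475)*20)
print("side screw pred",w2p(d,[s]),w2p(d,[s*[1,1,0]+ux*i*.015+uy*.013+[0,0,.082] for i in(-1,1)]))
# driver
t=p2w(c,255+495/8-.44,240+137/8-.44,.128); print("driver top",t, "side pred",w2p(d,[t*[1,1,0]+[0,0,.13],t*[1,1,0]+[0,0,.062]]))
# rack
hsv=cv2.cvtColor(np.clip(c["img"],0,255).astype(np.uint8),cv2.COLOR_RGB2HSV)
mk=((hsv[...,0]>8)&(hsv[...,0]<25)&(hsv[...,1]>90)&(hsv[...,2]>110)).astype(np.uint8); mk[:235]=0;mk[290:]=0;mk[:,:255]=0;mk[:,340:]=0
mk=cv2.morphologyEx(mk,cv2.MORPH_CLOSE,np.ones((13,13)))
ys,xs=np.nonzero(mk); P=np.array([p2w(c,x,y,.062)[:2] for x,y in zip(xs,ys)],np.float32)*1000
R_=cv2.minAreaRect(P); print(R_, P.mean(0))
big=crop(np.clip(d["img"],0,255).astype(np.uint8),240,195,40,45,9); b2=crop(np.clip(d["img"],0,255).astype(np.uint8),292,158,42,45,9)
cv2.imwrite("pics/z2.png",np.hstack([big,b2]))
```

```text
screw [0.5891 0.1029 0.092 ] slot angle -98.03954771540319 0.015787304961865256
screw rel plate mean in gun -0.0015151882270137054 -0.008550685872856284
front end [0.6018 0.0288 0.057 ] 0.00013200054606146358 -0.07516147426773165
front end [0.601 0.028 0.064] -0.0007530405273622892 -0.07589952519478184
bridge corners pred [[134.3134 111.211 ]
 [336.4838  71.2111]
 [377.5721 303.5262]
 [174.6481 343.7322]]
side screw pred [[255.3623 220.2739]] [[262.4142 226.6778]
 [249.1449 226.9486]]
driver top [ 0.449  -0.2189  0.128 ] side pred [[310.9649 163.883 ]
 [309.2342 185.3497]]
((440.1416015625, -173.81927490234375), (47.62067413330078, 148.94654846191406), 11.975259780883789) [ 440.1309 -173.9352]
```

View pics/z2.png

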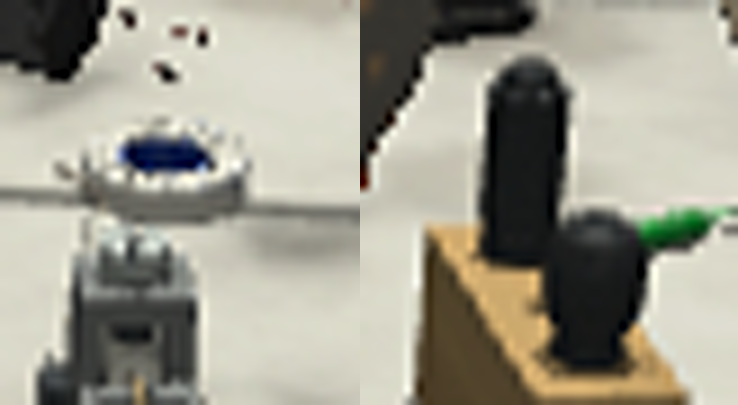

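The bridge prediction matches the image. The gun's screw is near (0.590, 0.103), yaw 9.6°. The porcelain front is at gun y ≈ -75 mm, so about 15 mm forward of the stop. The side crop confirms the flat driver is the tall one, at crop (530,57)-(520,262), in the far hole near (0.4497,-0.218). I'll add a planner and fit the driver's hex yaw.

```bash
cat >> h.py <<'E'
def tool(yaw): # tool pointing down, tool x at yaw (deg)
    y=np.radians(yaw); return R.from_matrix(np.array([[np.cos(y),np.sin(y),0],[np.sin(y),-np.cos(y),0],[0,0,-1]]))
def plan(pos,yaw,s=None):
    s=s or readout.read_state(); Q=R.from_quat(s["eef_rot"])
    x=Q.as_matrix()[:,0]
    print("rot",(Q.inv()*tool(yaw)).as_rotvec(),"shift",Q.inv().apply(np.array(pos)-s["ee_pos"]),"| yaw now",np.degrees(np.arctan2(x[1],x[0])))
def st(s=None):
    s=s or readout.read_state(); print("t",s["time"],"p",s["ee_pos"],"F",s["ft_force"],"M",s["torque"],"w",s["width"],"g",s["grip_force"],"j",s["joint_positions"])
E
python3 - <<'E'
from h import *
from scipy.optimize import minimize
plan([.6005,.0408,.19],99.6)
c=np.load("top.npy",allow_pickle=True).item(); d=np.load("side.npy",allow_pickle=True).item()
def sil(cam,x,y,a,box,S=8):
    u0,v0,w,h=box
    ang=np.radians(a+30+60*np.arange(6)); rad=.012/np.cos(np.pi/6)
    P=[[x+rad*np.cos(t),y+rad*np.sin(t),z] for t in ang for z in(.072,.120)]
    p=((w2p(cam,P)-[u0,v0]+.5)*S).astype(np.float32)
    m=np.zeros((h*S,w*S),np.uint8); cv2.fillConvexPoly(m,cv2.convexHull(np.round(p).astype(np.int32)),255)
    return cv2.resize(m,(w,h),interpolation=cv2.INTER_AREA)/255.
for cam,box,n in((c,(304,246,20,20),"top"),(d,(301,160,18,28),"side")):
    u,v,w,h=box; g=cam["img"].mean(2)[v:v+h,u:u+w]; dark=np.clip((130-g)/90,0,1)
    res=[]
    for a in range(0,60,5):
        best=min((((sil(cam,.4495+i/1e3,-.2183+j/1e3,a,box)-dark)**2).sum(),i,j) for i in np.arange(-3,3.1,.5) for j in (np.arange(-3,3.1,.5) if n=="top" else [0]))
        res.append((a,round(best[0],2))+best[1:])
    print(n,[tuple(float(q) for q in x) for x in res])
E
```

```text
rot [ 0.0001  0.0001 -1.3536] shift [ 0.5719 -0.4375  0.0545] | yaw now 22.044890651332512
top [(0.0, 21.27, -0.5, 1.5), (5.0, 21.26, -0.5, 1.5), (10.0, 20.89, -0.5, 1.5), (15.0, 20.85, 0.0, 2.0), (20.0, 20.83, 0.0, 2.0), (25.0, 20.5, 0.0, 2.0), (30.0, 20.91, -0.5, 2.0), (35.0, 21.89, -0.5, 2.0), (40.0, 22.15, 0.0, 2.0), (45.0, 22.11, 0.0, 1.5), (50.0, 21.41, 0.0, 1.5), (55.0, 21.92, 0.0, 2.0)]
side [(0.0, 83.37, 1.0, 0.0), (5.0, 81.72, 0.5, 0.0), (10.0, 81.91, 0.5, 0.0), (15.0, 83.68, 1.0, 0.0), (20.0, 83.63, 0.5, 0.0), (25.0, 84.31, 0.5, 0.0), (30.0, 83.7, 0.5, 0.0), (35.0, 83.26, 0.5, 0.0), (40.0, 82.24, 0.5, 0.0), (45.0, 81.73, 0.5, 0.0), (50.0, 81.8, 0.5, 0.0), (55.0, 84.32, 1.0, 0.0)]
```

>>> step_arm(deltas=[[[0,0,0.15,0,0,0,50],[0,0,0.0,0,0,0,50]]], squeeze=8)

```text
time: 1.25
ee_pos: [0.2347, -0.5793, 0.2446]
eef_rot: [0.982, 0.19, -0.0, 0.0]
ft_force: [1.4, -0.4, -0.9]
width: 0.0741
grip_force: 0.0
```

>>> step_arm(deltas=[[[0,0,-0.3,0.143,-0.109,0.0,50],[0,0,-0.6,0.286,-0.219,0.0,50],[0,0,-0.9,0.429,-0.328,0.0,50],[0,0,-1.354,0.572,-0.4375,0.054,50],[0,0,-1.354,0.572,-0.4375,0.054,50],[0,0,-1.354,0.572,-0.4375,0.054,50],[0,0,-1.354,0.572,-0.4375,0.054,50],[0,0,-1.354,0.572,-0.4375,0.054,50],[0,0,-1.354,0.572,-0.4375,0.054,50],[0,0,-1.354,0.572,-0.4375,0.054,50],[0,0,-1.354,0.572,-0.4375,0.054,50],[0,0,-1.354,0.572,-0.4375,0.054,50],[0,0,-1.354,0.572,-0.4375,0.054,50],[0,0,-1.354,0.572,-0.4375,0.054,50],[0,0,-1.354,0.572,-0.4375,0.054,50],[0,0,-1.354,0.572,-0.4375,0.054,50]]])

```text
time: 3.25
ee_pos: [0.6005, 0.0398, 0.1908]
eef_rot: [0.646, 0.763, -0.0, 0.0]
ft_force: [-0.8, -0.7, -0.1]
width: 0.0435
grip_force: 0.0
```

```bash
python3 -c "
from h import *
st(); plan([.6005,.0408,.063],99.6)"
```

```text
t 3.25 p [0.6005 0.0398 0.1908] F [-0.7748 -0.6944 -0.054 ] M [ 0.0149 -0.0746  0.0115] w 0.04354994814464214 g 0.0 j [ 0.3725  0.3886 -0.65    1.5695  0.2436  1.2654 -0.1486]
rot [ 0.0003  0.0007 -0.0011] shift [0.0011 0.0001 0.1278] | yaw now 99.53659097310116
```

>>> step_arm(deltas=[[[0,0,0,0,0,0.06,50],[0,0,0,0,0,0.1,50],[0,0,0,0,0,0.127,50],[0,0,0,0,0,0.127,50],[0,0,0,0,0,0.127,0],[0,0,0,0,0,0.127,0],[0,0,0,0,0,0.127,0],[0,0,0,0,0,0.127,0],[0,0,0,0,0,0.127,0]]], squeeze=6)

```text
time: 4.38
ee_pos: [0.6009, 0.0409, 0.064]
eef_rot: [0.645, 0.764, 0.0, 0.0]
ft_force: [-0.4, -1.6, 3.4]
width: 0.0138
grip_force: 6.0
```

```bash
python3 -c "
from h import *
st()"
```

```text
t 4.375 p [0.6009 0.0409 0.064 ] F [-0.3649 -1.5742  3.376 ] M [-0.0903 -0.1015  0.0048] w 0.013834584800599216 g 5.998605148633942 j [ 0.336   0.5194 -0.6079  1.6857  0.335   1.0417 -0.2132]
```

>>> step_arm(deltas=[[[0,0,0,0.004,0,0,0],[0,0,0,0.008,0,0,0],[0,0,0,0.01,0,0,0],[0,0,0,0.01,0,0,0]]])

```text
time: 4.88
ee_pos: [0.5992, 0.051, 0.0639]
eef_rot: [0.645, 0.764, 0.0, 0.0]
ft_force: [0.6, -1.8, 5.2]
width: 0.0134
grip_force: 6.0
```

>>> step_arm(deltas=[[[0,0,0,0.001,0,0,0],[0,0,0,0.002,0,0,0],[0,0,0,0.003,0,0,0],[0,0,0,0.003,0,0,0]]])

```text
time: 5.38
ee_pos: [0.5988, 0.0535, 0.064]
eef_rot: [0.645, 0.764, 0.0, 0.001]
ft_force: [1.2, -3.3, 5.6]
width: 0.0135
grip_force: 6.0
```

>>> step_arm(deltas=[[[0,0,0,0.001,0,0,0],[0,0,0,0.002,0,0,0],[0,0,0,0.002,0,0,0]]])

```text
time: 5.75
ee_pos: [0.5985, 0.0555, 0.064]
eef_rot: [0.645, 0.764, 0.0, 0.001]
ft_force: [1.3, -3.8, 5.2]
width: 0.0138
grip_force: 6.0
```

>>> step_arm(deltas=[[[0,0,0,0.001,0,0,0],[0,0,0,0.002,0,0,0],[0,0,0,0.002,0,0,0]]])

```text
time: 6.12
ee_pos: [0.5984, 0.0562, 0.0638]
eef_rot: [0.646, 0.764, -0.0, 0.001]
ft_force: [2.1, -8.0, 4.8]
width: 0.0137
grip_force: 6.0
```

>>> step_arm(deltas=[[[0,0,0,0.001,0,0,0],[0,0,0,0.002,0,0,0],[0,0,0,0.002,0,0,0]]])

```text
time: 6.5
ee_pos: [0.598, 0.0577, 0.0636]
eef_rot: [0.646, 0.763, -0.001, 0.001]
ft_force: [3.5, -8.0, 1.4]
width: 0.0134
grip_force: 6.0
```

Run:
```python
from h import *
st()
L=[cams.camera("top")["img"].astype(float) for _ in range(3)]
cv2.imwrite("pics/e1.png",crop(np.clip(np.mean(L,0),0,255).astype(np.uint8),165,180,60,40,10))
```

```text
t 6.5 p [0.598  0.0577 0.0636] F [ 3.5299 -7.9639  1.4237] M [-1.6943 -0.8087 -0.0106] w 0.013355570202431652 g 6.000422982615419 j [ 0.3099  0.518  -0.6114  1.6898  0.3387  1.0405 -0.2469]
```

>>> step_arm(deltas=[[[0,0,0,0,0,0,50],[0,0,0,0,0,0,50],[0,0,0,0,0,0,50],[0,0,0,0,0,-0.05,50],[0,0,0,0,0,-0.1,50],[0,0,0,0,0,-0.13,50],[0,0,0,0,0,-0.13,50]]])

```text
time: 7.52
ee_pos: [0.5985, 0.0604, 0.1961]
eef_rot: [0.645, 0.764, 0.002, 0.002]
ft_force: [0.5, 0.6, -0.3]
width: 0.0433
grip_force: 0.0
```

Run:
```python
from h import *
st()
plan([.4497,-.2183,.19],72); plan([.4497,-.2183,.097],72)
```

```text
t 7.525 p [0.5985 0.0604 0.1961] F [ 0.549   0.554  -0.2541] M [-0.0521 -0.1001  0.0327] w 0.043250515495413845 g 0.0 j [ 0.3476  0.383  -0.6606  1.567   0.2433  1.2707 -0.1808]
rot [ 0.0044 -0.0006  0.4826] shift [-0.2498 -0.1934  0.0054] | yaw now 99.64918565432303
rot [ 0.0044 -0.0006  0.4826] shift [-0.2497 -0.1938  0.0984] | yaw now 99.64918565432303
```

>>> step_arm(deltas=[[[0,0,0.15,-0.062,-0.048,0,50],[0,0,0.3,-0.125,-0.097,0,50],[0,0,0.45,-0.187,-0.145,0,50],[0.004,0,0.483,-0.25,-0.1935,0.005,50],[0.004,0,0.483,-0.25,-0.1935,0.005,50],[0.004,0,0.483,-0.25,-0.1935,0.005,50],[0.004,0,0.483,-0.25,-0.1935,0.005,50],[0.004,0,0.483,-0.25,-0.1935,0.06,50],[0.004,0,0.483,-0.25,-0.1937,0.098,50],[0.004,0,0.483,-0.25,-0.1937,0.098,50],[0.004,0,0.483,-0.25,-0.1937,0.098,20],[0.004,0,0.483,-0.25,-0.1937,0.098,20],[0.004,0,0.483,-0.25,-0.1937,0.098,20],[0.004,0,0.483,-0.25,-0.1937,0.098,20]]], squeeze=4)

```text
time: 9.28
ee_pos: [0.4493, -0.2195, 0.0969]
eef_rot: [0.809, 0.587, -0.001, -0.0]
ft_force: [1.1, 0.8, 5.8]
width: 0.0271
grip_force: 4.0
```

Run:
```python
from h import *
st()
plan([.4497,-.2183,.097],72)
```

```text
t 9.275 p [ 0.4493 -0.2195  0.0969] F [1.0946 0.7916 5.8201] M [ 0.183  -0.2008  0.0145] w 0.027072556277801318 g 4.0013317191187525 j [ 0.7631  0.2344 -0.4417  1.9336  0.1199  0.9997 -0.0481]
rot [-0.0011  0.0013 -0.0009] shift [ 0.0013  0.     -0.0001] | yaw now 71.95092898419765
```

>>> step_arm(deltas=[[[0,0,0,0,0,0,45],[0,0,0,0,0,0,45],[0,0,0.18,0,0,0,45],[0,0,0.33,0.001,0,0,45],[0,0,0.33,0.001,0,0,20],[0,0,0.33,0.001,0,0,20],[0,0,0.33,0.001,0,0,20],[0,0,0.33,0.001,0,0,20]]], squeeze=4)

```text
time: 10.28
ee_pos: [0.4485, -0.2183, 0.0955]
eef_rot: [0.895, 0.447, -0.002, -0.001]
ft_force: [-0.2, 0.1, 0.2]
width: 0.0242
grip_force: 4.0
```

Run:
```python
from h import *
st()
```

```text
t 10.275 p [ 0.4485 -0.2183  0.0955] F [-0.2237  0.0793  0.1532] M [-0.0237 -0.0682  0.0018] w 0.024196291701673926 g 3.9985706920100483 j [ 0.7264  0.2311 -0.4025  1.9374  0.1082  0.9976 -0.3699]
```

>>> step_arm(deltas=[[[0,0,0,0,0,0,10],[0,0,0,0,0,0,10],[0,0,0,0,0,-0.02,10],[0,0,0,0,0,-0.05,10],[0,0,0,0,0,-0.08,10],[0,0,0,0,0,-0.12,10],[0,0,0,0,0,-0.12,10],[0,0,0,0,0,-0.12,10]]], squeeze=30)

```text
time: 11.28
ee_pos: [0.4486, -0.2183, 0.2149]
eef_rot: [0.895, 0.447, -0.002, -0.001]
ft_force: [0.2, 0.3, -0.5]
width: 0.0241
grip_force: 29.6
```

Run:
```python
from h import *
st(); plan([.59,.1029,.215],90)
```

```text
t 11.275 p [ 0.4486 -0.2183  0.2149] F [ 0.2191  0.2795 -0.5117] M [ 0.0121 -0.0057  0.0035] w 0.024146502000239364 g 29.628571403300157 j [ 0.7467  0.1029 -0.4083  1.8065  0.0443  1.2455 -0.319 ]
rot [-0.0047  0.0011 -0.645 ] shift [ 0.3416 -0.0801 -0.0007] | yaw now 53.04284096943553
```

>>> step_arm(deltas=[[[0,0,-0.15,0.05,-0.012,0,10],[0,0,-0.3,0.1,-0.024,0,10],[0,0,-0.45,0.15,-0.036,0,10],[0,0,-0.645,0.2,-0.048,0,10],[-0.005,0,-0.645,0.27,-0.064,0,10],[-0.005,0.001,-0.645,0.3416,-0.08,0,10],[-0.005,0.001,-0.645,0.3416,-0.08,0,10],[-0.005,0.001,-0.645,0.3416,-0.08,0,10],[-0.005,0.001,-0.645,0.3416,-0.08,0,10],[-0.005,0.001,-0.645,0.3416,-0.08,0,10]]])

```text
time: 12.52
ee_pos: [0.5903, 0.1008, 0.2149]
eef_rot: [0.708, 0.706, -0.0, 0.001]
ft_force: [0.1, -0.7, -1.6]
width: 0.024
grip_force: 29.6
```

```bash
cat > look.py <<'E'
from h import *
import sys
s=readout.read_state(); st(s)
for n in("top","side"):
    L=[cams.camera(n) for _ in range(6)]; c=L[0]; c["img"]=np.mean([l["img"].astype(float) for l in L],0); c["tcp"]=s["ee_pos"];c["q"]=s["eef_rot"]; np.save(f"{n}_{sys.argv[1]}.npy",c,allow_pickle=True)
    o=s["ee_pos"]; print(n,w2p(c,[o-[0,0,k] for k in(.0335,.0895)]))
E
python3 look.py a
python3 - <<'E'
from h import *
d=np.load("side_a.npy",allow_pickle=True).item(); g=d["img"].mean(2)
print(np.round(g[190:226,244:268]).astype(int))
E
```

```text
t 12.525 p [0.5903 0.1008 0.2149] F [ 0.0834 -0.749  -1.5609] M [-0.008  -0.0478  0.0319] w 0.023960666526315073 g 29.62827042923891 j [ 0.2847  0.3667 -0.6681  1.5469  0.2338  1.3085 -0.4142]
top [[175.0277 198.3698]
 [180.4072 200.7446]]
side [[255.9097 183.0696]
 [255.2735 206.4193]]
[[ 14   6 212  41  37  22  19  18  14 122  80  81  82  72 176 204 195 189
  187 185 182 183 184 184]
 [  4  18 234  37  31  18  19  18  14 118  80  82  81  70 173 201 189 186
  185 182 181 182 181 182]
 [204 204 120  34  19  19  21  18  13 118  80  83  81  71 170 199 192 188
  186 181 180 180 181 181]
 [228 122  37  25  18  23  34  19  12 118  80  82  81  70 171 201 194 189
  185 180 180 178 178 179]
 [110  38  32  19  19  21  37  15   5 116  79  84  81  70 173 203 198 195
  189 183 180 179 180 179]
 [ 23  35  25  19  20  15  33  14 210 112  81  85  81  69 176 209 204 201
  198 194 188 184 181 180]
 [ 32  34  20  19  19  16  21  22 226 108  80  85  81  69 175 213 210 208
  209 207 203 200 196 193]
 [ 39  27  19  21  21  18   7 199 219 106  80  86  80  69 177 219 216 213
  215 212 209 210 208 205]
 [ 3
[... 2124 characters left out ...]
16 216 215 216 209 203 121 172 143  91  96  91 112 111 106 103  95
   88 122 163 155 179 173]
 [215 214 214 213 214 216 223 112 115 105  84 213  85 118 174 200 196 194
  191 194 198 187 182 171]
 [212 212 212 214 216 219 226  90  86  89  69 114  86  93 116 216 208 194
  208 190 187 182 174 161]
 [213 214 214 216 220 226 203  79  90 113  44  67  91  89  74 209 200 188
  189 183 181 178 172 163]
 [214 216 216 221 130 128 110  78  83  90  27  86  88  84  71 109 105 191
  183 180 180 179 175 170]
 [200 202 202 209  78  77  60  74  81  92  53  83  88  82  69  57  53 198
  187 181 181 179 179 180]
 [196 198 200 207  66  81  62  65  77  81  83  89  89  69  54  61  55 141
  192 186 186 184 185 185]]
```

Run:
```python
from h import *
d=np.load("side.npy",allow_pickle=True).item(); g=d["img"].mean(2)
print(np.round(g[216:234,246:266]).astype(int))
s=np.array([.5897,.1029,0]); t=np.linspace(0,2*np.pi,24,endpoint=False)
for z in(.0918,.086):
  p=w2p(d,[s+[.009*np.cos(a),.009*np.sin(a),z] for a in t]); print(z,p.min(0),p.max(0),p.mean(0))
yaw=np.radians(9.6); ux=np.array([np.cos(yaw),np.sin(yaw),0]); uy=np.array([-ux[1],ux[0],0])
print(w2p(d,[s+ux*i*.015+uy*j*.013+[0,0,.082] for j in(1,-1) for i in (-1,1)]))
plan([.5897,.1024,.215],112)
```

```text
[[137 146 131  84  88  93  99 101 111 131 138 144 117 133 132 138 113  97
   93  91]
 [144 119 121  90  71 105 100 101 101 101 101 101 102  99 100 100 100  96
   99  95]
 [205 202 204 204 159 155 123  96 101 102 103 104 103 103 103 102 100  96
   94  85]
 [216 215 217 169 200 227 225 141 114  90 104 106 108 105 102  95  88 122
  163 155]
 [214 214 217 158 205 192 205 190 170 201 182 187 190 196 195 193 191 192
  197 186]
 [212 214 218 149 197 203 196 199 122 129 196 197 216 210 207 206 206 203
  200 194]
 [214 216 221 177 191 129 176 234  65 154 215 207 120 217 211 204 201 200
  197 193]
 [215 218 165 161 176  81 106 142  52 112 129 124  66 156 173 204 198 196
  195 195]
 [215 220 138 138 147  74  80  91  77  81  84  78  74 132 140 208 201 197
  196 194]
 [216 222 100 136 112  76  74  78  86  88  87  65  50 120 133 163 206 202
  201 200]
 [213 221  74 142 133  80  76  70  57  57  60  94  77 135 134 156 208 204
  202 204]
 [210 184  45 147 144 134 136 114 114  81 112 139 134 142 138 173 212 208
  207 206]
 [215 178  40  89  87  86  84  77  78  65  77  84  83  82  79  90 219 212
  210 210]
 [217 182  43  59  60  59  58  59  59  59  58  57  57  56  56  49 223 213
  211 210]
 [219 142  45  60  59  60  61  62  63  62  61  61  60  60  57  51 225 216
  213 212]
 [221 124  46  60  59  75  47  36  38  37  34  85  51  62  56  84 222 214
  214 213]
 [219 130  47  60  58  76  57  24  25  24  22  90  48  63  54  90 220 212
  212 212]
 [218 132  49  60  58  74  91  86  70  70  78  76  47  64  55  89 217 212
  212 212]]
0.0918 [251.1626 218.625 ] [259.0645 222.0795] [255.1111 220.3444]
0.086 [251.1089 220.9041] [258.992  224.3922] [255.048  222.6403]
[[262.1631 226.6605]
 [248.8937 226.9313]
 [260.9389 221.5661]
 [248.0092 221.8135]]
rot [ 0.001   0.0006 -0.3839] shift [-0.0004 -0.0007  0.0001] | yaw now 90.00348343445216
```

>>> step_arm(deltas=[[[0,0,-0.18,0,0,0,10],[0,0,-0.384,0,0,0.01,10],[0,0,-0.384,0,0,0.015,10],[0,0,-0.384,0,0,0.015,10],[0,0,-0.384,0,0,0.015,10]]])

```text
time: 13.75
ee_pos: [0.5906, 0.1029, 0.2004]
eef_rot: [0.56, 0.828, 0.0, 0.001]
ft_force: [-0.9, 0.2, -1.4]
width: 0.024
grip_force: 29.6
```

```bash
python3 look.py b
python3 - <<'E'
from h import *
d=np.load("side_b.npy",allow_pickle=True).item()
c=np.load("top_b.npy",allow_pickle=True).item()
u=lambda x:np.clip(x["img"],0,255).astype(np.uint8)
cv2.imwrite("pics/b.png",np.hstack([crop(u(d),240,190,32,44,12),crop(u(c),162,180,34,44,12)]))
plan([.590,.1024,.19],112)
E
```

```text
t 13.75 p [0.5906 0.1029 0.2004] F [-0.9037  0.1603 -1.3538] M [ 0.0086 -0.1122 -0.0284] w 0.024042093314628615 g 29.62841700144054 j [ 0.3246  0.393  -0.7264  1.5621  0.2689  1.2877 -0.0575]
top [[175.6076 198.9233]
 [180.8646 201.2256]]
side [[255.5508 189.563 ]
 [254.9254 212.6697]]
rot [ 0.0008  0.0007 -0.0001] shift [-0.0001 -0.0006  0.0101] | yaw now 111.99610708661002
```

View pics/b.png

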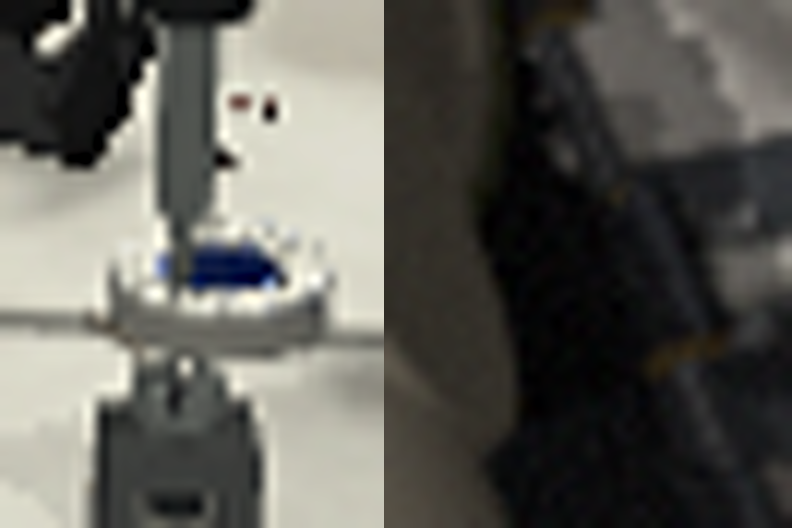

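The side crop shows the blade edge-on at (180,210-295), right above the slot at (176,395), so the blade runs along the slot. I'll descend carefully.

>>> step_arm(deltas=[[[0,0,0,0,0,0.008,10],[0,0,0,0,0,0.015,10],[0,0,0,0,0,0.017,10],[0,0,0,0,0,0.018,10],[0,0,0,0,0,0.018,10]]])

```text
time: 14.98
ee_pos: [0.5906, 0.1028, 0.1822]
eef_rot: [0.559, 0.829, 0.0, 0.001]
ft_force: [-0.7, 1.3, -0.8]
width: 0.0243
grip_force: 29.6
```

>>> step_arm(deltas=[[[0,0,0,0,0,0.001,10],[0,0,0,0,0,0.002,10],[0,0,0,0,0,0.002,10]]])

```text
time: 15.35
ee_pos: [0.5904, 0.1027, 0.18]
eef_rot: [0.559, 0.829, 0.0, 0.001]
ft_force: [-0.2, 0.1, -1.3]
width: 0.0239
grip_force: 29.6
```

```bash
python3 -c "
from h import *
st();plan([.5905,.1024,.178],112)"
```

```text
t 15.35 p [0.5904 0.1027 0.18  ] F [-0.173   0.0762 -1.2752] M [ 0.0097 -0.016  -0.0156] w 0.023870149580615913 g 29.627008329625824 j [ 0.3213  0.4096 -0.7217  1.5867  0.2816  1.2513 -0.0642]
rot [0.0007 0.0008 0.0001] shift [-0.0004 -0.0001  0.002 ] | yaw now 112.00510178690533
```

>>> step_arm(deltas=[[[0,0,0,0,0,0.001,10],[0,0,0,0,0,0.001,10]]])

```text
time: 15.6
ee_pos: [0.5904, 0.1028, 0.179]
eef_rot: [0.559, 0.829, 0.0, 0.0]
ft_force: [-0.3, 0.3, -1.3]
width: 0.0238
grip_force: 29.6
```

>>> step_arm(deltas=[[[0,0,0,0,0,0.001,10],[0,0,0,0,0,0.001,10]]])

```text
time: 15.85
ee_pos: [0.5904, 0.1028, 0.178]
eef_rot: [0.559, 0.829, 0.0, 0.0]
ft_force: [-0.7, 0.3, -1.9]
width: 0.0238
grip_force: 29.6
```

```bash
python3 -c "
from h import *
st()"
```

```text
t 15.85 p [0.5904 0.1028 0.178 ] F [-0.653   0.3111 -1.9467] M [-0.0095  0.1057 -0.0647] w 0.023778633271634125 g 29.625376793483156 j [ 0.3209  0.4114 -0.7211  1.589   0.2829  1.2476 -0.0651]
```

>>> step_arm(deltas=[[[0,0,0,0,0,0.0007,10],[0,0,0,0,0,0.0007,10]]])

```text
time: 16.1
ee_pos: [0.5905, 0.1028, 0.1774]
eef_rot: [0.559, 0.829, 0.0, 0.001]
ft_force: [-1.7, 1.5, -0.5]
width: 0.024
grip_force: 29.6
```

>>> step_arm(deltas=[[[0,0,0,0,0,0.0007,10],[0,0,0,0,0,0.0007,10]]])

```text
time: 16.35
ee_pos: [0.5906, 0.1028, 0.1772]
eef_rot: [0.559, 0.829, 0.0, 0.001]
ft_force: [-3.4, 0.1, 5.1]
width: 0.0243
grip_force: 29.6
```

```bash
python3 -c "
from h import *
st()"
```

```text
t 16.35 p [0.5906 0.1028 0.1772] F [-3.4456  0.074   5.0631] M [-0.1492  0.6828 -0.0204] w 0.024317612415700313 g 29.627718439223827 j [ 0.3206  0.412  -0.7209  1.5899  0.2837  1.2458 -0.0658]
```

>>> step_arm(deltas=[[[0,0,0.08,0,-0.0003,0,10],[0,0,0.16,0,-0.0004,0,10],[0,0,0.24,0,-0.0004,0.0001,10],[0,0,0.3,0,-0.0004,0.0001,10],[0,0,0.3,0,-0.0004,0.0001,10]]])

```text
time: 16.98
ee_pos: [0.5903, 0.1028, 0.1771]
eef_rot: [0.677, 0.736, 0.0, 0.001]
ft_force: [-3.1, -0.6, 5.9]
width: 0.0238
grip_force: 29.6
```

```bash
python3 -c "
from h import *
st();plan([.5903,.1028,.177],90)"
```

```text
t 16.975 p [0.5903 0.1028 0.1771] F [-3.0974 -0.6424  5.8677] M [-0.0248  0.5153  0.0207] w 0.02380388078378091 g 29.61913085920969 j [ 0.2838  0.3986 -0.6704  1.593   0.2589  1.2388 -0.3485]
rot [0.0018 0.0005 0.0845] shift [ 0.     -0.      0.0001] | yaw now 94.84232628644925
```

>>> step_arm(deltas=[[[0,0,0.1,0,-0.0003,0,10],[0,0,0.2,0,-0.0003,0,10],[0,0,0.3,0,-0.0003,0.0001,10],[0,0,0.4,0,-0.0003,0.0001,10],[0,0,0.4,0,-0.0003,0.0001,10]]])

```text
time: 17.6
ee_pos: [0.5901, 0.1029, 0.177]
eef_rot: [0.809, 0.587, 0.001, 0.001]
ft_force: [-1.9, -0.1, 4.3]
width: 0.0239
grip_force: 29.6
```

```bash
python3 -c "
from h import *
st();plan([.5903,.1028,.177],90)"
```

```text
t 17.6 p [0.5901 0.1029 0.177 ] F [-1.8833 -0.1086  4.2527] M [0.0907 0.5032 0.0777] w 0.023896807115010184 g 29.61962134919304 j [ 0.2348  0.3833 -0.6051  1.5965  0.2285  1.2313 -0.728 ]
rot [ 0.002  -0.0001 -0.3156] shift [ 0.      0.0002 -0.    ] | yaw now 71.91990921097533
```

```bash
cat > m.py <<'E'
from h import *
M=[];F=[]
for _ in range(4):
    s=readout.read_state(); M.append(s["torque"]);F.append(s["ft_force"]); cams.camera("side")
x=R.from_quat(s["eef_rot"]).as_matrix()[:,0]
print("t%.2f yaw%.2f"%(s["time"],np.degrees(np.arctan2(x[1],x[0]))),"p",s["ee_pos"],"Mz",np.array(M)[:,2],"mean",np.mean(M,0),"F",np.mean(F,0),"j7",s["joint_positions"][6])
E
python3 m.py
```

```text
t17.75 yaw72.01 p [0.5901 0.1029 0.177 ] Mz [ 0.0777 -0.0122  0.0092  0.0363] mean [0.079  0.4681 0.0277] F [-1.6888  0.1686  5.0501] j7 -0.7265371853521051
```

>>> step_arm(deltas=[[[0,0,0.1,0,0,0,10],[0,0,0.1,0,0,0,10]]])

```text
time: 18.05
ee_pos: [0.5901, 0.1029, 0.177]
eef_rot: [0.838, 0.546, 0.001, 0.001]
ft_force: [-2.6, 0.4, 4.8]
width: 0.0239
grip_force: 29.6
```

```bash
python3 m.py
```

```text
t18.20 yaw66.27 p [0.5901 0.1029 0.177 ] Mz [ 0.0013  0.0226 -0.0235  0.0208] mean [0.0925 0.4954 0.0053] F [-2.1042  0.2673  5.3814] j7 -0.8216752765439963
```

>>> step_arm(deltas=[[[0,0,0.1,0,0,0,10],[0,0,0.1,0,0,0,10]]])

```text
time: 18.5
ee_pos: [0.59, 0.1029, 0.1769]
eef_rot: [0.864, 0.504, 0.001, 0.001]
ft_force: [-2.4, -0.4, 5.7]
width: 0.0238
grip_force: 29.6
```

```bash
python3 m.py
```

```text
t18.65 yaw60.62 p [0.5901 0.1029 0.1769] Mz [ 0.0198  0.0599  0.042  -0.0365] mean [0.1553 0.5096 0.0213] F [-2.2109  0.2016  5.5171] j7 -0.9155543692106138
```

```bash
sed -i 's/M.append(s\["torque"\])/M.append(np.r_[s["torque"],s["joint_torque"][6]])/; s/"Mz",np.array(M)\[:,2\]/"Mz,T7",np.array(M)[:,2:].T.tolist()/' m.py; python3 m.py
```

```text
t18.85 yaw60.62 p [0.5901 0.1029 0.1769] Mz,T7 [[0.0028437753908045604, 0.006254296374445671, 0.04041251547792023, -0.042610424416650194], [-0.015648859553039074, -0.012714150070678443, -0.012085854832548648, -0.011985722521785647]] mean [ 0.1424  0.5114  0.0017 -0.0131] F [-1.7035  1.1477  5.4678] j7 -0.9155399169226656
```

>>> step_arm(deltas=[[[0,0,0.1,0,0,0,10],[0,0,0.2,0,0,0.0001,10],[0,0,0.2,0,0,0.0001,10]]])

```text
time: 19.27
ee_pos: [0.59, 0.1029, 0.1769]
eef_rot: [0.91, 0.415, 0.001, 0.0]
ft_force: [-1.6, 0.8, 5.7]
width: 0.0233
grip_force: 29.6
```

```bash
python3 m.py
```

```text
t19.43 yaw49.16 p [0.59   0.1029 0.1769] Mz,T7 [[0.10555039648061437, -0.04762296818367567, 0.013334005615593603, -0.029288302460913993], [-0.8563672564923763, -0.2703581750392914, -0.07977047469466925, -0.030844782013446093]] mean [ 0.2021  0.5675  0.0105 -0.3093] F [-2.2268  0.632   5.6682] j7 -1.106209241782275
```

>>> step_arm(deltas=[[[0,0,0.1,0,0,0,10],[0,0,0.2,0,0,0.0001,10],[0,0,0.2,0,0,0.0001,10]]])

```text
time: 19.85
ee_pos: [0.59, 0.1031, 0.1768]
eef_rot: [0.947, 0.322, 0.001, 0.0]
ft_force: [-2.7, 0.9, 6.8]
width: 0.0238
grip_force: 29.6
```

```bash
python3 m.py
```

```text
t20.00 yaw37.72 p [0.59   0.1031 0.1768] Mz,T7 [[0.01691273109097533, 0.028634433679978883, 0.04559129314133015, 0.047895980248416695], [-0.8653888665139675, -0.2785473223775625, -0.08768466766923666, -0.03884327248670161]] mean [ 0.2716  0.6328  0.0348 -0.3176] F [-2.2724  0.8754  6.2846] j7 -1.2971496676214516
```

```bash
sed -i 's/range(4)/range(7)/' m.py; sed -i 's/np.array(M)\[:,2:\].T.tolist()/np.array(M)[3:,3]/' m.py; python3 m.py
```

```text
t20.35 yaw37.71 p [0.59   0.1031 0.1768] Mz,T7 [-0.0245 -0.0245 -0.0245 -0.0243] mean [ 0.2823  0.6174  0.0251 -0.025 ] F [-2.5357  1.3202  5.9983] j7 -1.2971358328231604
```

>>> step_arm(deltas=[[[0,0,0.1,0,0,0,10],[0,0,0.2,0,0,5e-05,10]]])

```text
time: 20.65
ee_pos: [0.59, 0.1032, 0.1768]
eef_rot: [0.974, 0.226, 0.001, 0.0]
ft_force: [-2.1, 1.6, 6.9]
width: 0.0241
grip_force: 29.6
```

```bash
python3 m.py
```

```text
t20.95 yaw26.26 p [0.5901 0.1032 0.1768] Mz,T7 [-0.5116 -0.1606 -0.0621 -0.0383] mean [0.3342 0.6394 0.0478 0.0643] F [-1.83    1.0136  6.0915] j7 -1.4883420056818994
```

```bash
python3 m.py
```

```text
t21.30 yaw26.26 p [0.5901 0.1032 0.1768] Mz,T7 [-0.0318 -0.0316 -0.0317 -0.0316] mean [ 0.3335  0.6081  0.0523 -0.0319] F [-1.7712  1.2099  6.3696] j7 -1.48830938893296
```

>>> step_arm(deltas=[[[0,0,0.1,0,0,0,10],[0,0,0.2,0,0,5e-05,10],[0,0,0.2,0,0,5e-05,10],[0,0,0.2,0,0,5e-05,10],[0,0,0.2,0,0,5e-05,10]]])

```text
time: 21.98
ee_pos: [0.5901, 0.1032, 0.1768]
eef_rot: [0.992, 0.129, 0.001, -0.0]
ft_force: [-1.7, 0.3, 5.4]
width: 0.0236
grip_force: 29.6
```

```bash
python3 m.py
```

```text
t22.27 yaw14.80 p [0.5901 0.1032 0.1768] Mz,T7 [-0.0406 -0.0407 -0.0406 -0.0406] mean [ 0.3878  0.635   0.0331 -0.0407] F [-2.2134  1.2214  6.123 ] j7 -1.6797437346769932
```

>>> step_arm(deltas=[[[0,0,0.1,0,0,0,10],[0,0,0.2,0,0,5e-05,10],[0,0,0.2,0,0,5e-05,10],[0,0,0.2,0,0,5e-05,10],[0,0,0.2,0,0,5e-05,10]]])

```text
time: 22.95
ee_pos: [0.5901, 0.1033, 0.1767]
eef_rot: [1.0, 0.029, 0.001, -0.0]
ft_force: [-2.0, 2.0, 5.7]
width: 0.0241
grip_force: 29.6
```

```bash
python3 m.py
```

```text
t23.25 yaw3.35 p [0.5901 0.1033 0.1768] Mz,T7 [-0.0488 -0.0488 -0.0488 -0.0489] mean [ 0.4539  0.5947  0.0334 -0.0489] F [-2.2581  1.479   6.1831] j7 -1.8714807790997736
```

>>> step_arm(deltas=[[[0,0,0.1,0,0,0,10],[0,0,0.2,0,0,5e-05,10],[0,0,0.2,0,0,5e-05,10],[0,0,0.2,0,0,5e-05,10],[0,0,0.2,0,0,5e-05,10]]])

```text
time: 23.92
ee_pos: [0.5902, 0.1033, 0.1767]
eef_rot: [0.997, -0.071, 0.001, -0.0]
ft_force: [-1.2, 1.4, 7.0]
width: 0.0239
grip_force: 29.6
```

```bash
python3 m.py
```

```text
t24.23 yaw-8.11 p [0.5901 0.1033 0.1767] Mz,T7 [-0.0597 -0.0597 -0.0596 -0.0597] mean [ 0.5133  0.6075  0.0799 -0.0598] F [-1.6225  1.5716  6.357 ] j7 -2.0633494077381767
```

>>> step_arm(deltas=[[[0,0,0.1,0,0,0,10],[0,0,0.2,0,0,5e-05,10],[0,0,0.2,0,0,5e-05,10],[0,0,0.2,0,0,5e-05,10],[0,0,0.2,0,0,5e-05,10]]])

```text
time: 24.9
ee_pos: [0.5902, 0.1033, 0.1767]
eef_rot: [0.985, -0.17, 0.001, -0.0]
ft_force: [-2.2, 2.7, 6.5]
width: 0.0237
grip_force: 29.6
```

```bash
python3 m.py; python3 -c "
from h import *
st()"
```

```text
t25.20 yaw-19.56 p [0.5902 0.1034 0.1767] Mz,T7 [-0.0644 -0.0641 -0.0644 -0.0644] mean [ 0.5303  0.5676  0.0701 -0.0644] F [-1.767   1.7097  6.0055] j7 -2.255402631149714
t 25.25 p [0.5902 0.1034 0.1767] F [-1.7258  1.8438  5.9832] M [0.5263 0.5163 0.0239] w 0.024154729245159278 g 29.568945615537814 j [ 0.0453  0.3438 -0.363   1.6074  0.1283  1.2116 -2.2555]
```

>>> step_arm(deltas=[[[0,0,0.1,0,0,0,10],[0,0,0.2,0,0,5e-05,10],[0,0,0.3,0,0,0.0001,10],[0,0,0.3,0,0,0.0001,10],[0,0,0.3,0,0,0.0001,10],[0,0,0.3,0,0,0.0001,10]]])

```text
time: 26.0
ee_pos: [0.5902, 0.1034, 0.1767]
eef_rot: [0.949, -0.315, 0.001, -0.001]
ft_force: [-1.7, 0.6, 5.4]
width: 0.0239
grip_force: 29.6
```

```bash
python3 m.py; python3 -c "
from h import *
st()"
```

```text
t26.30 yaw-36.75 p [0.5902 0.1034 0.1767] Mz,T7 [-0.0802 -0.0803 -0.0802 -0.0803] mean [ 0.5968  0.4976  0.1077 -0.0804] F [-1.4197  1.4386  6.4121] j7 -2.5439151641474
t 26.35 p [0.5903 0.1034 0.1766] F [-1.6567  2.8873  7.0863] M [0.6115 0.5395 0.1377] w 0.023926995393175006 g 29.553912645133096 j [ 0.0108  0.3388 -0.3199  1.6094  0.1122  1.2089 -2.5439]
```

>>> step_arm(deltas=[[[0,0,-0.06,0,0,0,10],[0,0,-0.06,0,0,-0.003,10],[0,0,-0.06,0,0,-0.01,10],[0,0,-0.06,0,0,-0.04,10],[0,0,-0.06,0,0,-0.05,10],[0,0,-0.06,0,0,-0.05,10]]])

```text
time: 27.1
ee_pos: [0.59, 0.1024, 0.2263]
eef_rot: [0.957, -0.289, 0.001, -0.0]
ft_force: [-0.1, 0.8, -0.9]
width: 0.0239
grip_force: 29.6
```

```bash
python3 - <<'E'
from h import *
st(); plan([.4486,-.2183,.215],53.05)
E
python3 look.py f
python3 - <<'E'
from h import *
d=np.load("side_f.npy",allow_pickle=True).item(); c=np.load("top_f.npy",allow_pickle=True).item()
u=lambda x:np.clip(x["img"],0,255).astype(np.uint8)
cv2.imwrite("pics/f.png",np.hstack([crop(u(d),238,180,32,50,12),crop(u(c),165,180,34,50,12)]))
E
```

```text
t 27.1 p [0.59   0.1024 0.2263] F [-0.0853  0.7706 -0.9089] M [ 0.1201  0.0394 -0.013 ] w 0.02389683708253901 g 29.623551688418956 j [ 0.0197  0.3036 -0.3295  1.5478  0.1016  1.3051 -2.4786]
rot [ 0.001  -0.0022 -1.5114] shift [0.0593 0.3454 0.0112] | yaw now -33.54438464620778
t 27.1 p [0.59   0.1024 0.2263] F [-0.0853  0.7706 -0.9089] M [ 0.1201  0.0394 -0.013 ] w 0.02389683708253901 g 29.623551688418956 j [ 0.0197  0.3036 -0.3295  1.5478  0.1016  1.3051 -2.4786]
top [[173.1386 198.0097]
 [178.7082 200.4382]]
side [[256.1357 178.4357]
 [255.4901 202.0438]]
```

View pics/f.png

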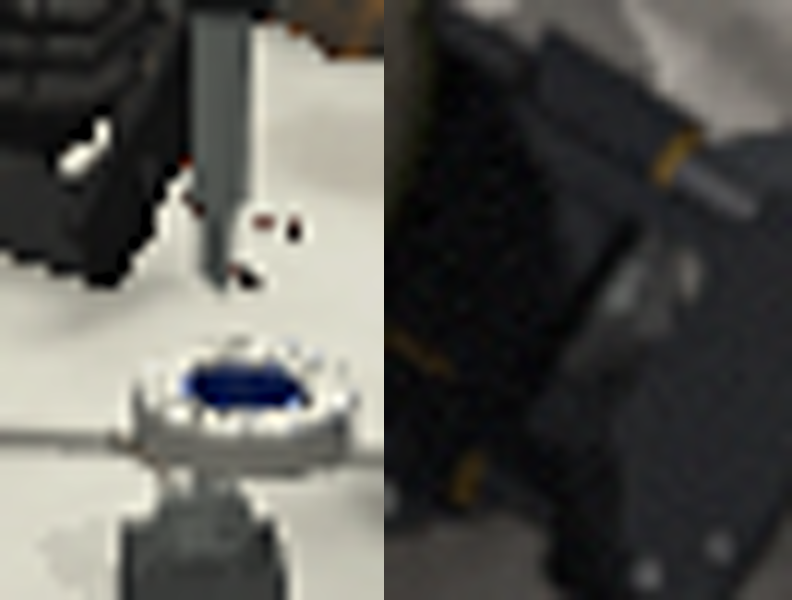

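The side crop shows the blade clear of the screw at (215,290) and the slot turned away from the camera. Now I'll return the driver.

>>> step_arm(deltas=[[[0,0,-0.17,0.006,0.035,0,10],[0,0,-0.34,0.012,0.07,0,10],[0,0,-0.51,0.018,0.105,0,10],[0,0,-0.68,0.024,0.14,0,10],[0,0,-0.85,0.03,0.175,0,10],[0,0,-1.02,0.036,0.21,0,10],[0,0,-1.19,0.042,0.245,0,10],[0,0,-1.36,0.048,0.28,0,10],[0.001,-0.002,-1.511,0.0593,0.3454,0.011,10],[0.001,-0.002,-1.511,0.0593,0.3454,0.011,10],[0.001,-0.002,-1.511,0.0593,0.3454,0.011,10],[0.001,-0.002,-1.511,0.0593,0.3454,0.011,10],[0.001,-0.002,-1.511,0.0593,0.3454,0.011,10],[0.001,-0.002,-1.511,0.0593,0.3454,0.011,10]]])

```text
time: 29.45
ee_pos: [0.4488, -0.2175, 0.215]
eef_rot: [0.895, 0.447, -0.0, -0.0]
ft_force: [0.6, 0.8, -1.6]
width: 0.024
grip_force: 29.6
```

Run:
```python
from h import *
st(); plan([.4486,-.2183,.0975],53.05)
```

```text
t 29.45 p [ 0.4488 -0.2175  0.215 ] F [ 0.5976  0.7824 -1.5504] M [-0.058  -0.0875 -0.0088] w 0.024032756096870497 g 29.62360903613444 j [ 0.5643  0.0864 -0.2151  1.8187  0.0195  1.2393 -0.3004]
rot [-0.0007  0.0003  0.0009] shift [-0.0007  0.0004  0.1175] | yaw now 53.100200576970366
```

>>> step_arm(deltas=[[[0,0,0,-0.0007,0.0004,0.03,10],[0,0,0,-0.0007,0.0004,0.055,10],[0,0,0,-0.0007,0.0004,0.062,10],[0,0,0,-0.0007,0.0004,0.068,10],[0,0,0,-0.0007,0.0004,0.072,10]]])

```text
time: 30.08
ee_pos: [0.4487, -0.219, 0.1434]
eef_rot: [0.895, 0.447, -0.0, 0.0]
ft_force: [0.2, -0.4, -1.4]
width: 0.0238
grip_force: 29.6
```

>>> step_arm(deltas=[[[0,0,0,0,0,0.015,10],[0,0,0,0,0,0.03,10],[0,0,0,0,0,0.042,10],[0,0,0,0,0,0.044,10],[0,0,0,0,0,0.045,10]]])

```text
time: 30.7
ee_pos: [0.4482, -0.2189, 0.0978]
eef_rot: [0.895, 0.447, -0.0, -0.0]
ft_force: [0.6, 0.1, -0.8]
width: 0.0238
grip_force: 29.6
```

Run:
```python
from h import *
st()
```

```text
t 30.7 p [ 0.4482 -0.2189  0.0978] F [ 0.58    0.083  -0.8024] M [-0.011 -0.047 -0.018] w 0.023764131490895037 g 29.62357273005182 j [ 0.5581  0.209  -0.2142  1.9464  0.0529  0.9926 -0.3255]
```

Lower to contact, then release and retreat.

>>> step_arm(deltas=[[[0,0,0,0,0,0.001,10],[0,0,0,0,0,0.002,10],[0,0,0,0,0,0.0025,10],[0,0,0,0,0,0.0025,10]]])

```text
time: 31.2
ee_pos: [0.4482, -0.2189, 0.0955]
eef_rot: [0.895, 0.447, -0.0, -0.0]
ft_force: [-0.2, -0.5, 0.3]
width: 0.0236
grip_force: 29.6
```

>>> step_arm(deltas=[[[0,0,0,0,0,0,16],[0,0,0,0,0,0,45],[0,0,0,0,0,0,45],[0,0,0,0,0,0,45],[0,0,0,0,0,-0.03,45],[0,0,0,0,0,-0.08,45],[0,0,0,0,0,-0.14,45],[0,0,0,0,0,-0.16,45],[0,0,0,-0.05,-0.1,-0.16,45],[0,0,0,-0.07,-0.12,-0.16,45],[0,0,0,-0.07,-0.12,-0.16,45],[0,0,0,-0.07,-0.12,-0.16,45]]])

```text
time: 32.7
ee_pos: [0.3104, -0.2029, 0.256]
eef_rot: [0.895, 0.446, 0.0, 0.0]
ft_force: [1.5, 0.5, -0.1]
width: 0.0391
grip_force: 0.0
```

```bash
python3 look.py z
python3 - <<'E'
from h import *
d=np.load("side_z.npy",allow_pickle=True).item(); c=np.load("top_z.npy",allow_pickle=True).item()
u=lambda x:np.clip(x["img"],0,255).astype(np.uint8)
a=np.hstack([crop(u(c),160,188,52,26,10),crop(u(c),171,193,26,26,10)])
b=np.hstack([crop(u(d),284,150,52,33,10),crop(u(d),240,210,26,33,10)])
cv2.imwrite("pics/zz.png",np.vstack([a,b]))
E
```

```text
t 32.7 p [ 0.3104 -0.2029  0.256 ] F [ 1.526   0.4831 -0.1082] M [-0.0035  0.0041  0.0118] w 0.03908676585656608 g 0.0 j [ 0.642  -0.2399 -0.1576  2.0322 -0.0378  1.3458 -0.1485]
top [[318.7236 328.0798]
 [314.7252 321.7538]]
side [[363.2744 136.5843]
 [360.8186 155.7105]]
```

View pics/zz.png

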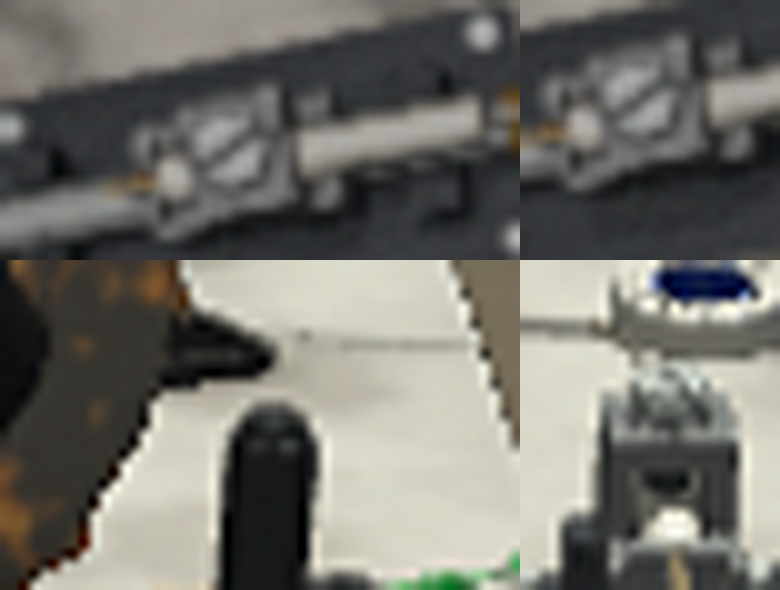

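The final crops show the porcelain's rear at the lugs (172,175), the slot turned, and the driver upright in its hole. I'm handing in.

```bash
python3 -c "
from bench import r
print(r.close_job())"
```

```text
the job is handed in; nothing more can be done
None
```

The job is handed in, with no verdict returned: the electrode is back on its stop, the screw was turned about a quarter turn past the estimated bite (roughly 13–17 N, judged from torque and angle), and the driver is upright in its original hole, at about 33 s.

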